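Hang up the ear defenders and hold the chest lid for its stay

TASK

The lid stay of the small wooden chest has come off, so its lid falls shut. Take the ear defenders off the lid and hang them by the headband over the steel rail, without dropping them or disturbing the other things on the bench. Then raise the lid to 50 degrees open, where the steel pin on its side stands at the red bead on the brass quadrant, and finish while still holding it there with the gripper, not letting go, so that a new stay can be fitted.

Things in the scene. Friction and masses are not known exactly. Their poses are not given: they have to be found in the camera images.
- ear_defenders: compact ear defenders standing on the chest lid on their two cups, headband arched above; loose, 0.14-0.24 kg, 140 (own x) x 68 (own y) x 140 (z) mm. Origin: centre of the underside of the cups. Own z up; own x runs from cup to cup (the arch lies in the x-z plane), own y across the headband. Yellow cups 74 mm tall, free gap between their pads 76 mm; black arch of 10 mm rod
- headband (a point): centre of the black crown pad on top of the headband: pad 50 (own x) x 22 (own y) x 18 (z) mm, its top 9 mm above this point (140 mm above the origin) and its flat underside 9 mm below. Grip it across the 22 mm from above, with the fingertips no deeper than the underside so that they clear the rail
- rail: fixed steel rail: a level round bar 12 mm thick and 260 mm long along own y, on two 16 mm posts at its ends with 70 mm round feet. Origin: on the bench under the middle of the bar; own z up. It stands left or right of the robot's middle, the chest on the other side
- rail_mid (a point): middle of the bar, on its axis, 180 mm above the bench (bar top at 186 mm); its y axis runs along the bar. Ear defenders hung on it have the headband point 15 mm above the bar's axis and cup undersides about 65 mm above the bench
- chest: fixed open-topped wooden chest, 140 (own x) x 220 (own y) x 70 (z) mm, front facing own -x (roughly towards the robot), lid on top (closed lid's top at z 82 mm). Origin: centre of the underside. A brass quadrant (a 4.4 mm rod bent to a 90 mm radius arc round the hinge line) stands beside its own +y side, with a red bead at 50 degrees
- chest_lid (a joint): lid hinge: 0 closed, grows as the front edge rises, 0.873 rad = 50 degrees open, stop at 1.75 rad. No spring, almost no friction: the 0.35 kg lid falls shut from any angle below about 1.5 rad. Lid: 145 x 224 x 12 mm light wooden board
- lid_grip (a point): centre of the red pull in front of the middle of the lid's front edge, 175 mm from the hinge; moves with the lid. A block 20 (away from the hinge) x 30 (along the hinge) x 14 mm on a brass stem, its near face 20 mm from the lid edge, nothing below; closed, it is 76 mm above the bench. Gripped across its 30 mm it can turn between the finger pads while the tool keeps pointing down
- lid_hinge (a point): point on the hinge side of the lid, 6 mm above the hinge axis when closed; the hinge axis runs along the chest's own y, 70 mm behind the chest's centre and 70 mm above the bench
- marble_bottle: marbled drinking bottle, 70x70x193 mm; loose bystander, origin at the centre of its underside. To be left alone
- phone: black phone lying flat, 152x74x8 mm; loose bystander, origin at the centre of its underside. To be left alone
- block_dark: dark wooden block, 70x90x62 mm; loose bystander, origin at the centre of its underside. To be left alone
- spool_yellow: spool of yellow thread, 42x42x56 mm; loose bystander, origin at the centre of its underside. To be left alone
- dabber_tin: round white tin, 69x69x29 mm; loose bystander, origin at the centre of its underside. To be left alone
Not all that is in view belongs to the job. What is shaped like the ear_defenders but purple is not meant.

How it is judged:
On the way, in this order (a step that is already met when the one before it is completed fails the run):
1. the ear defenders hang over the rail by the headband, let go (x of headband in the frame of rail_mid between -0.03 and 0.03 m and y of headband in the frame of rail_mid between -0.11 and 0.11 m and z of headband in the frame of rail_mid between 0.005 and 0.025 m and angle between ear_defenders's own z axis and vertical below 0.35 rad and contact force between ear_defenders and rail above 0.3 N and contact force between ear_defenders and the arm below 0.1 N and contact force between ear_defenders and the fingers below 0.1 N), for 0.3 s.
2. the lid is raised with the gripper (value of joint chest_lid above 0.4 rad and contact force between the fingers and chest_lid above 0.3 N), for 0.2 s.
At the end, for the whole second after the job is handed in: The lid is still and 50 degrees open (within 6), held by the gripper's fingers and by nothing else; the ear defenders hang over the rail, upright within 20 degrees, crown pad within 30 mm of the bar, released and at rest (all of step 1 and linear speed of ear_defenders below 0.05 m/s and value of joint chest_lid between 0.768 and 0.977 rad and velocity of joint chest_lid between -0.06 and 0.06 rad/s and contact force between the fingers and chest_lid above 0.3 N and contact force between ear_defenders and chest_lid below 0.05 N); the arm keeps its last pose, push and grip.
It fails at once if the ear defenders fall to the bench (height (world z) of ear_defenders below 0.03 m).
It fails at once if a bystander is moved more than 30 mm (distance of any of marble_bottle, phone, block_dark, spool_yellow, dabber_tin from where it was at the start of the episode above 0.03 m).
It also fails if it takes over 64 s, if anything falls off the work surface, if the arm or the gripper's body presses on something with over 40 N, if the wrist force passes 120 N, or if a joint passes its speed limit or range.

ROBOT

A 6-joint arm with a two-finger parallel gripper is mounted at the origin on a cart in front of the work surface, level with it; the furniture and walls round the work are solid. World frame = base frame: x ahead of the robot, y to its left, z up, the work surface at z = 0. Lengths are in m, angles in rad, forces in N, time in s.
With the tool pointing down it reaches from about 0.325 to 0.775 m from the base axis. Payload 5.5 kg.
Tool frame: the origin (TCP) lies at the very end of the fingers, on their centre line; the grasp point (between the pads) lies hold_point_z behind it (hold_point_z is the distance from the TCP to the grasp point, in m); z points along the fingers, y is the line along which they close (so a half turn about z gives the same grasp; the last joint's range is limited). The gripper opens to 85 mm and grips with 20 to 120 N. Pads are 22 mm wide; open, the fingers measure 114 mm over their backs; the gripper's body (76 mm by 85 mm) begins 54 mm behind the grasp point. The pads swing forward as they close: fully open they stand 13 mm farther back than shut.
Start: joints at [1.127, 0.091, 1.231, -0, 1.82, -0.057], TCP at [0.226, 0.556, 0.231] pointing down, gripper open.
Joint ranges: [-2.87, 2.87], [-0.86, 2.18], [0.17, 2.46], [-1.51, 4.65], [0.06, 2.69], [-2.65, 2.65]. Speed limits (rad/s): [2.57, 2.57, 3.01, 3.14, 3.14, 3.14].

INTERFACE

Orientations are given as a unit quaternion [w, x, y, z].
In Python, from bench import get_obs, get_image, camera_params, sign_off, hold_point_z gives the robot as it stands.
- The arm moves only by the tool drive_tool, never from a script. Its argument "steps" is a list of rows, each a list of 5 numbers: the finger opening in mm, from 0 to 85.4, then the shift along the tool's x, y, z in units of 60 mm (1.0 is 60 mm), then the turn about the tool's z in rad. A call has 1 to 8 rows; each row shifts and turns the commanded pose from where the row before left it, along the tool's axes as they then stand; what a row does not reach is not made up. A row lasts 1/8 s, in which the tool goes at most 62.5 mm and 10.7 degrees, less where a joint would pass 70% of its speed; a pose out of reach is approached as far as the arm can. A call is refused whole if a number of a shift passes 1 or a number of a turn 0.188, either way. A call with a gripper value outside its range is refused whole. The fingers move at their own pace and stop on an object; "grip_force" is the grip in N (left out, the last holds). Time passes only in rows, so rows that do not move let the fingers close. It gives the time, the measured TCP pose, the force, the opening and the grip force at its end, in the units of the state.
- get_obs(): the state, without advancing time (a new reading comes with each control period).
- get_image(name): name is "scene" or "top" or "wrist"; returns the picture (420x560x3 uint8, red, green, blue); there is no depth.
- camera_params(name): a dict with "camera_matrix" (3x3 intrinsics, pixels), "extrinsics" (4x4, takes a point from camera to world coordinates); the wrist camera has in their place "mount" (4x4, takes a point from camera to tool coordinates, whose origin is the TCP and whose axes are the flange's). Camera axes: x right, y up, looking along -z (the intrinsics and any distortion apply to the point x, -y, -z); pixel columns grow to the right and rows downward; lengths in m; the calibration is good to about 2 mm. A picture is of the moment at which its call begins: read the wrist's pose just before it. camera_params takes no time and is no camera call.
- sign_off(): hands the job in; it is judged then, once.
The state is a dict: "clock": time; "joints": joint angles; "dq": joint speeds; "tau": joint torques, N m; "ee_pos": TCP position; "tcp_rot": TCP orientation; "wrist_force": force on the tool from outside, world axes, zero at the start; "torque": the same for the moment, N m; "opening": finger opening in m; "gripper_force": force on a finger pad.
Only numpy, scipy, OpenCV 4.12 (cv2) and the standard library are available. Lean on these libraries where they do the work, as an engineer would, in place of code of your own. Each camera call takes 0.05 s, during which the arm holds its last target. There are 200 camera calls.

## Working session

There is one attempt and no reset: what is moved stays moved. The work goes in short steps, Python scripts to look and compute and a tool call to move; the robot and the scene stay as the last step left them, time stands still between calls to the robot, and variables do not carry over. Pictures are saved under pics/ and viewed, at most 10 in all, crops included, and the job is handed in when it is done.

Besides the shell and the picture viewer there is one more tool, called after "Request:" as name(argument=value, ...), one argument or row to a line, values as JSON. drive_tool: Moves the arm, as the interface text tells. Its arguments: {"type":"object","properties":{"steps":{"type":"array"},"grip_force":{"type":"number"}},"required":["steps"]}

```bash
mkdir -p pics; python3 - <<'E'
from bench import *
import cv2
for n in("scene","top"):
    cv2.imwrite(f"pics/{n}0.png",cv2.cvtColor(get_image(n),cv2.COLOR_RGB2BGR))
    p=camera_params(n);print(n,p)
print(hold_point_z, get_obs())
print(camera_params("wrist"))
E
```

```text
scene {'camera_matrix': array([[462.36085223,   0.        , 280.79367198],
       [  0.        , 462.36085223, 211.79697354],
       [  0.        ,   0.        ,   1.        ]]), 'extrinsics': array([[ 0.70655354,  0.28171121, -0.64916938, -0.32852149],
       [-0.70752944,  0.29881163, -0.6404012 , -0.85867858],
       [ 0.01357117,  0.91178419,  0.4104454 ,  0.73463926],
       [ 0.        ,  0.        ,  0.        ,  1.        ]])}
top {'camera_matrix': array([[410.73415691,   0.        , 272.86850017],
       [  0.        , 410.73415691, 207.21914059],
       [  0.        ,   0.        ,   1.        ]]), 'extrinsics': array([[-0.02276727,  0.9841426 , -0.17591191,  0.38584617],
       [-0.99969554, -0.02073682,  0.01337235,  0.05391104],
       [ 0.00951245,  0.1761628 ,  0.98431508,  1.47869959],
       [ 0.        ,  0.        ,  0.        ,  1.        ]])}
0.0187 {'clock': 0.1, 'joints': array([ 1.12730663e+00,  9.17717207e-02,  1.23181126e+00,  1.46508771e-05,
        1.81979489e+00, -5.66975877e-02]), 'dq': array([ 8.83907931e-05, -1.98623590e-03, -4.27095252e-03, -1.9190947
[... 316 characters left out ...]
, 'wrist_force': array([ 0.07905436,  0.42333002, -0.16220087]), 'torque': array([-0.04265083, -0.00930825,  0.00082659]), 'gripper_force': 0.0, 'opening': 0.08538516052980126}
{'camera_matrix': array([[290.67694815,   0.        , 283.99603604],
       [  0.        , 290.67694815, 206.40317154],
       [  0.        ,   0.        ,   1.        ]]), 'mount': array([[ 1.40568257e-03,  9.56241745e-01,  2.92574347e-01,
         7.43447922e-02],
       [ 9.99998966e-01, -1.25529317e-03, -7.01761430e-04,
         3.55910991e-04],
       [-3.03786997e-04,  2.92575031e-01, -9.56242521e-01,
        -1.42586802e-01],
       [ 0.00000000e+00,  0.00000000e+00,  0.00000000e+00,
         1.00000000e+00]])}
```

View pics/scene0.png

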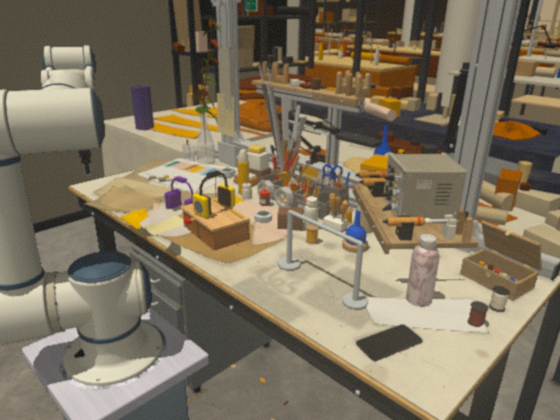

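View pics/top0.png

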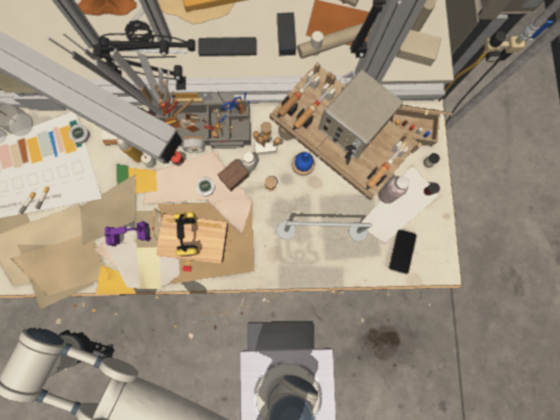

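The scene view shows the rail at about (325,260), with the chest at (220,222) carrying the yellow ear defenders. In the top view the chest is at (193,240), its red pull at (187,268), the rail from (287,229) to (360,232), and the purple decoy at (127,233). I'll zoom in on both.

```bash
python3 - <<'E'
import cv2,numpy as np
t=cv2.imread("pics/top0.png");s=cv2.imread("pics/scene0.png")
a=cv2.resize(t[195:285,145:265],(800,600),interpolation=cv2.INTER_CUBIC)[:, :]
b=cv2.resize(s[160:260,170:290],None,fx=4,fy=4,interpolation=cv2.INTER_CUBIC)
c=cv2.resize(t[200:250,265:385],None,fx=4,fy=4,interpolation=cv2.INTER_CUBIC)
a=cv2.resize(a,(320,240))
a=cv2.resize(t[200:280,150:235],None,fx=3.6,fy=3.6,interpolation=cv2.INTER_CUBIC)
o=np.zeros((600,800,3),np.uint8);o[:400,:480]=b;o[:a.shape[0],482:482+a.shape[1]]=a;o[400:600,:480]=c
cv2.imwrite("pics/z.png",o)
E
```

```text
(no output)
```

View pics/z.png

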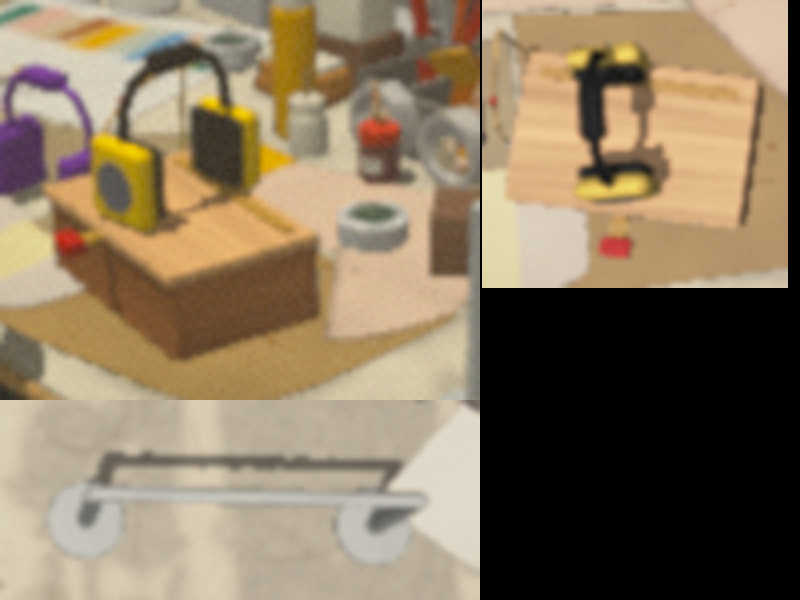

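The zoom puts the crown pad at top pixel (180.5,228) and scene pixel (213,174), and the pull at top (187,268). The lid corners and the rail ends are sharp too. Next I'll cast rays.

```bash
cat > h.py <<'E'
import numpy as np
from bench import *
def ray(n,u,v,T=None):
    p=camera_params(n);K=p["camera_matrix"]
    T=p["extrinsics"] if T is None else T
    d=T[:3,:3]@np.array([(u-K[0,2])/K[0,0],-(v-K[1,2])/K[1,1],-1.])
    return T[:3,3],d
def plane(n,u,v,z,T=None):
    o,d=ray(n,u,v,T);return o+d*(z-o[2])/d[2]
def two(r1,r2):
    (o1,d1),(o2,d2)=r1,r2
    s,_,_,_=np.linalg.lstsq(np.c_[d1,-d2],o2-o1,rcond=None)
    a,b=o1+s[0]*d1,o2+s[1]*d2
    return (a+b)/2,np.linalg.norm(a-b)
def wristT():
    from scipy.spatial.transform import Rotation as R
    o=get_obs();q=o["tcp_rot"];M=np.eye(4);M[:3,:3]=R.from_quat([*q[1:],q[0]]).as_matrix();M[:3,3]=o["ee_pos"]
    return M@camera_params("wrist")["mount"],M
E
python3 - <<'E'
from h import *
np.set_printoptions(precision=4,suppress=True)
print("pad2",two(ray("top",180.5,227.8),ray("scene",213.3,174)))
print("padplane",plane("top",180.5,227.8,.082+.135))
Z=lambda x,y:(150+(x-482)/3.6,200+y/3.6)
C=[plane("top",*Z(*p),.082) for p in[(527,52),(762,78),(743,225),(507,197)]]
print("lid",*C,np.mean(C,0)); print([np.linalg.norm(C[i]-C[i-1]) for i in range(4)])
for e in(C[1]-C[0],C[2]-C[3]):print("y axis yaw",np.arctan2(*(-e[:2]))*-180/np.pi if 0 else np.degrees(np.arctan2(e[0],-e[1])))
print("pull",plane("top",*Z(615,245),.08))
print("cupback,front",plane("top",*Z(607,55),.156),plane("top",*Z(613,182),.156))
print("feet",plane("top",286.2,230,0.006),plane("top",358,231.8,0.006))
print("bar",plane("top",286.5,223,.184),plane("top",371.5,225,.184))
E
```

```text
pad2 (array([0.5516, 0.3255, 0.2131]), np.float64(0.0044913068656080146))
padplane [0.5528 0.3233 0.217 ]
lid [0.6182 0.4146 0.082 ] [0.5884 0.1907 0.082 ] [0.4499 0.2089 0.082 ] [0.4808 0.4299 0.082 ] [0.5343 0.311  0.082 ]
[np.float64(0.13824706025876182), np.float64(0.22584269528727755), np.float64(0.13973743962340915), np.float64(0.2231204344994717)]
y axis yaw -7.593571977702095
y axis yaw -7.984351851518103
pull [0.4341 0.3286 0.08  ]
cupback,front [0.6016 0.3233 0.156 ] [0.487  0.3162 0.156 ]
feet [ 0.5645 -0.0123  0.006 ] [ 0.5524 -0.2714  0.006 ]
bar [ 0.5653 -0.0059  0.184 ] [ 0.5531 -0.2765  0.184 ]
```

Request:
drive_tool(
  steps=[
    [85,0,0,-0.6,-0.187],
    [85,0,0,-0.6,-0.187],
    [85,0,0,-0.5,-0.01],
    [85,0,0,0,0],
  ],
)

```text
clock: 0.6
ee_pos: [0.2266, 0.5561, 0.336]
tcp_rot: [0.001, 0.001, 1.0, 0.002]
wrist_force: [0.6, 0.4, -0.4]
opening: 0.085
gripper_force: 0.0
```

Request:
drive_tool(
  steps=[
    [85,-0.6,-0.48,0,0],
    [85,-0.7,-0.48,0,0],
    [85,-0.7,-0.48,0,0],
    [85,-0.7,-0.48,0,0],
    [85,-0.7,-0.48,0,0],
    [85,-0.7,-0.48,0,0],
    [85,-0.7,-0.48,0,0],
    [85,-0.6,-0.48,0,0],
  ],
)

```text
clock: 1.6
ee_pos: [0.5509, 0.3231, 0.3306]
tcp_rot: [-0.002, 0.002, 1.0, -0.001]
wrist_force: [1.3, 0.5, -0.1]
opening: 0.0844
gripper_force: 0.0
```

Request:
drive_tool(
  steps=[
    [85,0,0,0,0],
    [85,0,0,0,0],
  ],
)

```text
clock: 1.85
ee_pos: [0.5494, 0.3245, 0.3317]
tcp_rot: [-0.001, 0.002, 1.0, -0.0]
wrist_force: [-0.5, 0.4, -0.5]
opening: 0.0853
gripper_force: 0.0
```

```bash
python3 - <<'E'
from h import *
import cv2
T,M=wristT()
cv2.imwrite("pics/w1.png",cv2.cvtColor(get_image("wrist"),cv2.COLOR_RGB2BGR))
np.save("w1.npy",T);print(M,get_obs()["clock"])
E
```

```text
[[-9.99992070e-01  3.14412580e-03 -2.44427610e-03  5.49396369e-01]
 [ 3.14603186e-03  9.99994750e-01 -7.76351742e-04  3.24486451e-01]
 [ 2.44182232e-03 -7.84035355e-04 -9.99996711e-01  3.31668170e-01]
 [ 0.00000000e+00  0.00000000e+00  0.00000000e+00  1.00000000e+00]] 1.9
```

View pics/w1.png

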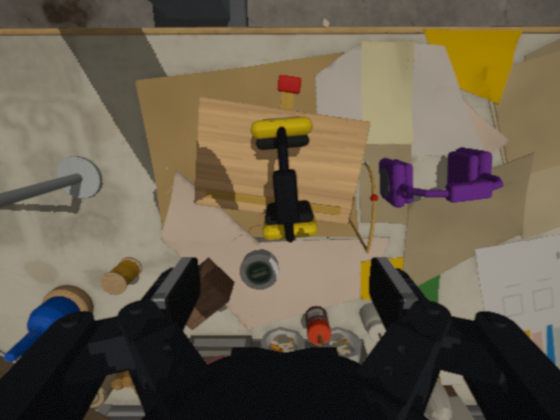

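The wrist view shows the crown pad at about (286,197), the front cup at (282,127), the rear cup at (290,231), the pull at (289,84) and the red bead at (374,198).

```bash
python3 - <<'E'
from h import *
import cv2
np.set_printoptions(precision=4,suppress=True)
T=np.load("w1.npy")
f=lambda u,v,z:plane("wrist",u,v,z,T)
im=cv2.imread("pics/w1.png");hsv=cv2.cvtColor(im,cv2.COLOR_BGR2HSV)
def blobs(m,lo):
    n,l,s,c=cv2.connectedComponentsWithStats(m.astype(np.uint8));return [(c[i],s[i]) for i in range(1,n) if s[i,4]>lo]
roi=np.zeros(im.shape[:2],bool);roi[60:260,180:385]=1
Y=cv2.inRange(hsv,(22,190,120),(34,255,255))>0
for c,s in blobs(Y&roi,60):print("yellow",c,s,f(*c,.156))
R=((hsv[...,0]<6)|(hsv[...,0]>174))&(hsv[...,1]>190)&(hsv[...,2]>110)
for c,s in blobs(R&roi,8):print("red",c,s,f(*c,.08),f(*c,.139))
K=(hsv[...,2]<45)&roi;K[:165]=0;K[:,:270]=0;K[202:]=0;K[:,302:]=0
ys,xs=np.nonzero(K);print("pad rows",{int(r):(int(xs[ys==r].min()),int(xs[ys==r].max())) for r in range(165,202,3) if (ys==r).any()})
print("pad",f(286,197,.222)," ends",f(284.5,171,.222),f(287,222,.222))
print("pad2",two(ray("wrist",286,197,T),ray("scene",213.3,174)))
C=[f(*p,.082) for p in[(200,97),(369,122),(352,222)]];print(C,[np.linalg.norm(C[1]-C[i]) for i in(0,2)])
e=C[1]-C[0];print(np.degrees(np.arctan2(-e[0],e[1])))
E
```

```text
yellow [281.0964 126.4506] [251 117  61  21 861] [0.4838 0.3218 0.156 ]
yellow [305.9221 227.9827] [294 222  23  14 231] [0.5986 0.3504 0.156 ]
yellow [271.6524 232.1667] [263 225  19  14 210] [0.6038 0.3102 0.156 ]
red [288.9726  83.7508] [278  76  23  17 329] [0.4341 0.3312 0.08  ] [0.4403 0.3303 0.139 ]
red [374.     197.1739] [372 195   5   5  23] [0.5818 0.4511 0.08  ] [0.5659 0.4322 0.139 ]
pad rows {165: (280, 287), 168: (280, 287), 171: (276, 293), 174: (273, 294), 177: (273, 295), 180: (273, 295), 183: (274, 295), 186: (274, 295), 189: (274, 295), 192: (274, 296), 195: (275, 296), 198: (275, 296), 201: (275, 301)}
pad [0.5433 0.3266 0.222 ]  ends [0.5197 0.3253 0.222 ] [0.5671 0.3275 0.222 ]
pad2 (array([0.547 , 0.3258, 0.2136]), np.float64(0.00331766737818919))
[array([0.4496, 0.2185, 0.082 ]), array([0.4804, 0.4351, 0.082 ]), array([0.6181, 0.4221, 0.082 ])] [np.float64(0.2187005901173924), np.float64(0.13830628408849568)]
-8.091269213839402
```

Request:
drive_tool(
  steps=[
    [60,0.1,0.02,0.3,-0.06],
    [60,0,0,0.4,0],
    [60,0,0,0.4,0],
    [60,0,0,0.4,0],
    [60,0,0,0.3,0],
    [60,0,0,0.28,0],
    [60,0,0,0,0],
  ],
  grip_force=40,
)

```text
clock: 2.78
ee_pos: [0.543, 0.3256, 0.2068]
tcp_rot: [-0.001, -0.029, 1.0, -0.001]
wrist_force: [0.5, -0.3, -0.0]
opening: 0.0598
gripper_force: 0.0
```

```bash
python3 - <<'E'
from h import *
import cv2
T,M=wristT()
cv2.imwrite("pics/w2.png",cv2.cvtColor(get_image("wrist"),cv2.COLOR_RGB2BGR))
print(M)
E
```

```text
[[-0.99833404 -0.05764987 -0.00237621  0.54295679]
 [-0.05764719  0.99833632 -0.00117956  0.32564435]
 [ 0.00244026 -0.00104061 -0.99999648  0.20678401]
 [ 0.          0.          0.          1.        ]]
```

View pics/w2.png

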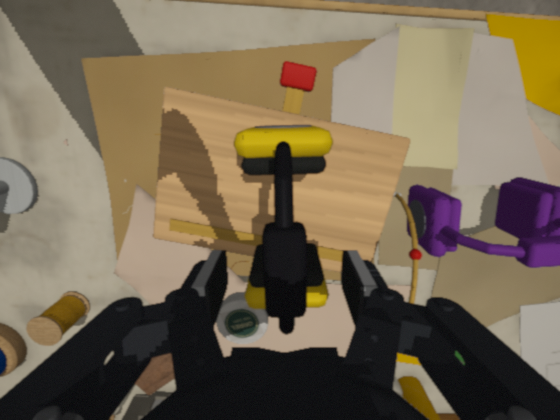

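Wrist view: the pad at (285,268) sits centred between the fingertips at (222,260) and (350,260), with the arch aligned. I'll close and lift.

Request:
drive_tool(
  steps=[
    [10,0,0,0,0],
    [10,0,0,0,0],
    [10,0,0,0,0],
    [10,0,0,0,0],
    [10,0,0,-0.2,0],
    [10,0,0,-0.3,0],
    [10,0,0,-0.4,0],
    [10,0,0,-0.4,0],
  ],
  grip_force=50,
)

```text
clock: 3.82
ee_pos: [0.5437, 0.3255, 0.2881]
tcp_rot: [0.0, -0.029, 1.0, -0.0]
wrist_force: [1.1, 0.2, -0.2]
opening: 0.0208
gripper_force: 49.7
```

Request:
drive_tool(
  steps=[
    [10,0,0,-0.4,0],
    [10,0,0,-0.4,0],
    [10,0,0,-0.3,0],
    [10,0,0,-0.15,0],
    [10,0,0,0,0],
    [10,0,0,0,0],
  ],
)

```text
clock: 4.58
ee_pos: [0.5437, 0.3256, 0.3604]
tcp_rot: [-0.001, -0.029, 1.0, -0.0]
wrist_force: [0.3, 0.4, -2.2]
opening: 0.0206
gripper_force: 49.8
```

```bash
python3 - <<'E'
from h import *
import cv2
T,M=wristT();print(M);np.save("w3.npy",T)
a=get_image("wrist");b=get_image("scene")
o=np.hstack([a[:,:420],cv2.resize(b[100:300,150:400],None,fx=1.5,fy=1.5)[:420].repeat(1,0) if 0 else np.vstack([cv2.resize(b[90:300,150:340],(380,420))])])
cv2.imwrite("pics/w3.png",cv2.cvtColor(o,cv2.COLOR_RGB2BGR))
E
```

```text
[[-9.98364645e-01 -5.71479472e-02 -1.46537397e-03  5.43672003e-01]
 [-5.71468437e-02  9.98365476e-01 -7.84236568e-04  3.25567176e-01]
 [ 1.50779629e-03 -6.99212566e-04 -9.99998619e-01  3.60422727e-01]
 [ 0.00000000e+00  0.00000000e+00  0.00000000e+00  1.00000000e+00]]
```

View pics/w3.png

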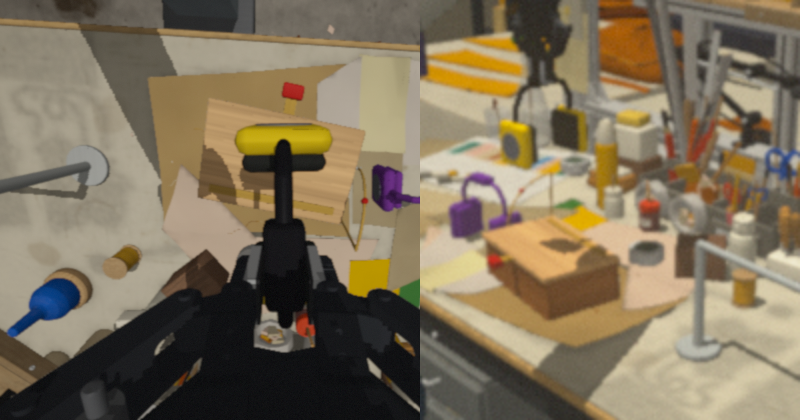

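Holding about 2.2 N, upright; the lid is clear below and the rail's left foot shows at (85,165). Carrying over to the rail next.

Request:
drive_tool(
  steps=[
    [10,0,0,0,0.104],
    [10,-0.04,-0.2,0,0],
    [10,-0.04,-0.4,0,0],
    [10,-0.06,-0.6,0,0],
    [10,-0.06,-0.7,0,0],
    [10,-0.06,-0.7,0,0],
    [10,-0.06,-0.7,0,0],
    [10,-0.06,-0.7,0,0],
  ],
)

```text
clock: 5.68
ee_pos: [0.5546, 0.0817, 0.3618]
tcp_rot: [0.0, 0.023, 1.0, -0.0]
wrist_force: [0.3, -0.2, -1.3]
opening: 0.0206
gripper_force: 49.8
```

Request:
drive_tool(
  steps=[
    [10,-0.06,-0.7,0,0],
    [10,-0.06,-0.7,0,0],
    [10,-0.06,-0.7,0,0],
    [10,-0.06,-0.7,0,0],
    [10,0,-0.5,0,0],
    [10,0,-0.3,0,0],
    [10,0,-0.17,0,0],
    [10,0,0,0,0],
  ],
)

```text
clock: 6.68
ee_pos: [0.5589, -0.142, 0.3615]
tcp_rot: [0.0, 0.023, 1.0, 0.0]
wrist_force: [0.1, -0.0, -2.0]
opening: 0.0203
gripper_force: 49.8
```

Request:
drive_tool(
  steps=[
    [10,0,0,0,0],
    [10,0,0,0,0],
    [10,0,0,0,0],
    [10,0,0,0,0],
  ],
)

```text
clock: 7.18
ee_pos: [0.5591, -0.1415, 0.3615]
tcp_rot: [0.0, 0.023, 1.0, 0.0]
wrist_force: [-1.3, -0.3, -0.8]
opening: 0.0209
gripper_force: 49.8
```

```bash
python3 - <<'E'
from h import *
import cv2
T,M=wristT();print(M);np.save("w4.npy",T)
a=get_image("wrist");b=get_image("scene")
o=np.hstack([a[:,70:490],cv2.resize(b[140:330,240:410],(380,420))])
cv2.imwrite("pics/w4.png",cv2.cvtColor(o,cv2.COLOR_RGB2BGR))
E
```

```text
[[-9.98933925e-01  4.61628621e-02  6.20900467e-05  5.59126392e-01]
 [ 4.61628625e-02  9.98933927e-01  3.93544404e-06 -1.41480939e-01]
 [-6.18421828e-05  6.79750285e-06 -9.99999998e-01  3.61519803e-01]
 [ 0.00000000e+00  0.00000000e+00  0.00000000e+00  1.00000000e+00]]
```

View pics/w4.png

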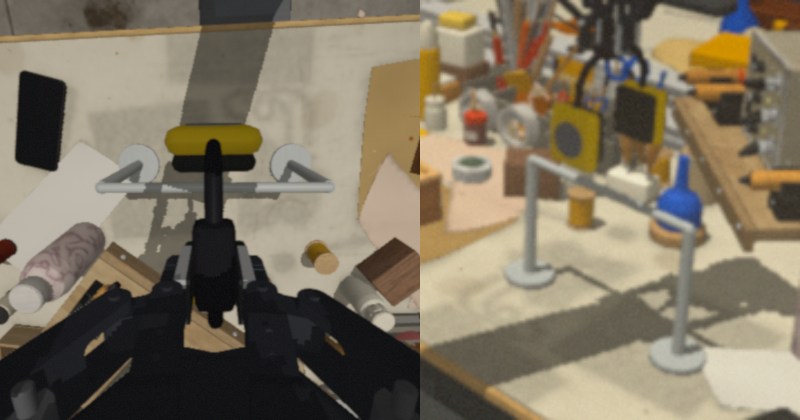

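The bar runs from (170,187) to (400,186) in wrist pixels, level in the image, so the yaw matches. I'll check its x.

```bash
python3 - <<'E'
from h import *
T=np.load("w4.npy")
for u,v in((180,187),(395,186.5),(285,187)):print(plane("wrist",u,v,.184,T))
E
```

```text
[ 0.55472786 -0.25832152  0.184     ]
[ 0.56502411 -0.01595092  0.184     ]
[ 0.56003915 -0.13994839  0.184     ]
```

Request:
drive_tool(
  steps=[
    [10,0,0,0.3,0],
    [10,0,0,0.4,0],
    [10,0,0,0.4,0],
    [10,0,0,0.4,0],
    [10,0,0,0.4,0],
    [10,0,0,0.4,0],
    [10,0,0,0.3,0],
    [10,0,0,0.15,0],
  ],
)

```text
clock: 8.28
ee_pos: [0.5587, -0.1418, 0.1952]
tcp_rot: [-0.001, 0.023, 1.0, 0.0]
wrist_force: [-0.3, 0.2, -2.0]
opening: 0.0207
gripper_force: 49.7
```

Request:
drive_tool(
  steps=[
    [10,0,0,0.03,0],
    [10,0,0,0.03,0],
    [10,0,0,0,0],
    [10,0,0,0,0],
  ],
)

```text
clock: 8.78
ee_pos: [0.5592, -0.1419, 0.1935]
tcp_rot: [0.0, 0.023, 1.0, -0.0]
wrist_force: [1.0, -0.1, -1.1]
opening: 0.0206
gripper_force: 49.7
```

Request:
drive_tool(
  steps=[
    [10,0,0,0.03,0],
    [10,0,0,0.03,0],
    [10,0,0,0,0],
  ],
)

```text
clock: 9.15
ee_pos: [0.5593, -0.1419, 0.1916]
tcp_rot: [0.001, 0.023, 1.0, -0.0]
wrist_force: [-3.1, 1.3, 6.7]
opening: 0.0204
gripper_force: 50.8
```

Request:
drive_tool(
  steps=[
    [10,0,0,0.03,0],
    [10,0,0,0,0],
  ],
)

```text
clock: 9.4
ee_pos: [0.5593, -0.1419, 0.1915]
tcp_rot: [0.002, 0.023, 1.0, -0.001]
wrist_force: [-4.7, 1.0, 12.3]
opening: 0.0205
gripper_force: 51.5
```

Request:
drive_tool(
  steps=[
    [10,0,0,-0.05,0],
    [10,0,0,0,0],
    [35,0,0,0,0],
    [45,0,0,0,0],
    [45,0,0,0,0],
    [45,0,0,0,0],
    [45,0,0,-0.2,0],
    [45,0,0,-0.4,0],
  ],
)

```text
clock: 10.4
ee_pos: [0.5587, -0.1417, 0.2264]
tcp_rot: [-0.001, 0.023, 1.0, 0.0]
wrist_force: [1.4, -0.2, 0.6]
opening: 0.045
gripper_force: 0.0
```

Request:
drive_tool(
  steps=[
    [45,0,0,-0.6,0],
    [45,0,0,-0.6,0],
    [60,0,0,-0.4,0],
    [60,0,0,0,0],
    [60,0,0,0,0],
  ],
)

```text
clock: 11.02
ee_pos: [0.559, -0.1418, 0.3215]
tcp_rot: [-0.001, 0.023, 1.0, 0.0]
wrist_force: [-0.3, -0.5, -0.7]
opening: 0.0603
gripper_force: 0.0
```

```bash
python3 - <<'E'
from h import *
import cv2
T,M=wristT();print(M)
a=get_image("wrist");b=get_image("scene")
o=np.hstack([a[:,70:490],cv2.resize(b[140:330,240:410],(380,420))])
cv2.imwrite("pics/w5.png",cv2.cvtColor(o,cv2.COLOR_RGB2BGR))
E
```

```text
[[-9.98904447e-01  4.67850174e-02 -1.03315976e-03  5.59001745e-01]
 [ 4.67846674e-02  9.98904933e-01  3.60458138e-04 -1.41807164e-01]
 [ 1.04889242e-03  3.11727202e-04 -9.99999401e-01  3.21523808e-01]
 [ 0.00000000e+00  0.00000000e+00  0.00000000e+00  1.00000000e+00]]
```

View pics/w5.png

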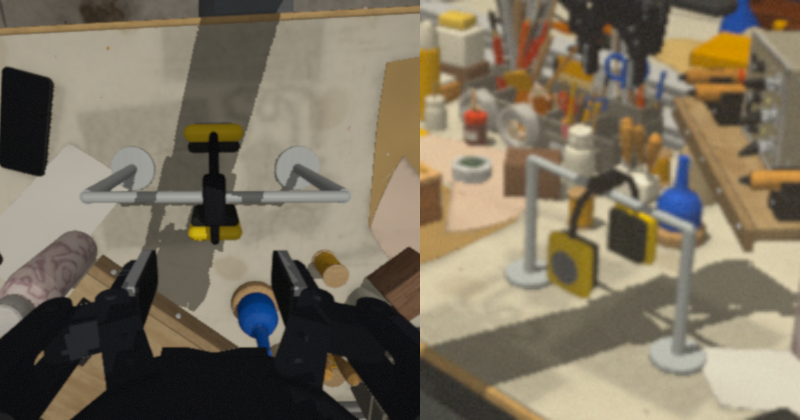

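The defenders hang centred on the bar with the pad at (213,197), upright and released. Going to the pull next.

Request:
drive_tool(
  steps=[
    [65,0,0.1,0,0.091],
    [65,0.2,0.5,0,0],
    [65,0.3,0.7,0,0],
    [65,0.3,0.7,0,0],
    [65,0.3,0.7,0,0],
    [65,0.3,0.7,0,0],
    [65,0.3,0.7,0,0],
    [65,0.3,0.7,0,0],
  ],
)

```text
clock: 12.12
ee_pos: [0.4783, 0.1612, 0.3211]
tcp_rot: [-0.001, 0.069, 0.998, -0.0]
wrist_force: [0.2, 0.9, -0.8]
opening: 0.0648
gripper_force: 0.0
```

Request:
drive_tool(
  steps=[
    [65,0.3,0.7,0.2,0],
    [65,0.3,0.7,0.3,0],
    [65,0.3,0.6,0.5,0],
    [65,0.23,0.4,0.5,0],
    [65,0,0.3,0.5,0],
    [65,0,0,0,0],
    [65,0,0,0,0],
  ],
)

```text
clock: 13.0
ee_pos: [0.4344, 0.3292, 0.2032]
tcp_rot: [0.0, 0.069, 0.998, -0.0]
wrist_force: [-0.7, -0.5, 0.7]
opening: 0.0648
gripper_force: 0.0
```

```bash
python3 - <<'E'
from h import *
import cv2
np.set_printoptions(precision=4,suppress=True)
T,M=wristT();print(M)
a=get_image("wrist")
cv2.imwrite("pics/w6.png",cv2.cvtColor(a,cv2.COLOR_RGB2BGR))
hsv=cv2.cvtColor(a,cv2.COLOR_RGB2HSV)
R=((hsv[...,0]<6)|(hsv[...,0]>174))&(hsv[...,1]>180)&(hsv[...,2]>90)
n,l,s,c=cv2.connectedComponentsWithStats(R.astype(np.uint8))
for i in range(1,n):
    if s[i,4]>60:
        p=plane("wrist",*c[i],.08,T);print(c[i],s[i],p,"tool mm",1000*(M[:3,:3].T@(p-M[:3,3])),cv2.minAreaRect(np.argwhere(l==i)[:,::-1].astype(np.int32)))
E
```

```text
[[-0.9905  0.1376  0.0003  0.4344]
 [ 0.1376  0.9905 -0.0002  0.3292]
 [-0.0003 -0.0002 -1.      0.2032]
 [ 0.      0.      0.      1.    ]]
[285.6235 197.5213] [271 188  30  20 587] [0.433  0.3314 0.08  ] tool mm [  1.7328   1.9983 123.1745] ((285.5, 197.5), (19.0, 29.0), 90.0)
```

View pics/w6.png

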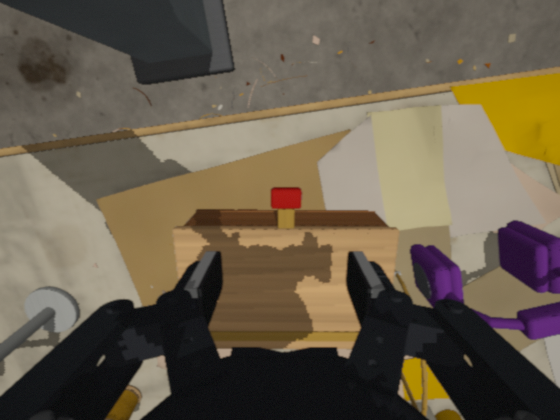

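The pull is at (285.6,197.5), square to the image, about 1.5–2 mm off in tool x and y. I'll correct, descend and grip.

Request:
drive_tool(
  steps=[
    [65,0.02,0.03,0.3,0],
    [65,0,0,0.5,0],
    [65,0,0,0.5,0],
    [65,0,0,0.5,0],
    [65,0,0,0.35,0],
    [65,0,0,0.2,0],
    [65,0,0,0,0],
  ],
)

```text
clock: 13.92
ee_pos: [0.433, 0.3312, 0.0606]
tcp_rot: [-0.001, 0.069, 0.998, -0.0]
wrist_force: [-0.5, -0.4, -0.2]
opening: 0.0652
gripper_force: 0.0
```

Request:
drive_tool(
  steps=[
    [15,0,0,0,0],
    [15,0,0,0,0],
    [15,0,0,0,0],
    [15,0,0,0,0],
    [15,0,0,0,0],
  ],
  grip_force=40,
)

```text
clock: 14.55
ee_pos: [0.4338, 0.3309, 0.0631]
tcp_rot: [0.001, 0.069, 0.998, -0.001]
wrist_force: [-0.6, -4.7, 4.4]
opening: 0.029
gripper_force: 40.4
```

Request:
drive_tool(
  steps=[
    [15,-0.01,0,-0.13,0],
    [15,-0.01,0,-0.123,0],
    [15,-0.042,0,-0.252,0],
    [15,-0.063,0,-0.247,0],
    [15,-0.085,0,-0.24,0],
    [15,0,0,0,0],
  ],
)

```text
clock: 15.3
ee_pos: [0.4467, 0.3291, 0.1221]
tcp_rot: [0.001, 0.069, 0.998, -0.001]
wrist_force: [2.2, -4.6, -4.1]
opening: 0.0292
gripper_force: 40.2
```

Request:
drive_tool(
  steps=[
    [15,-0.105,0,-0.232,0],
    [15,-0.125,0,-0.222,0],
    [15,-0.145,0,-0.21,0],
    [15,-0.162,0,-0.197,0],
    [15,-0.178,0,-0.182,0],
    [15,-0.193,0,-0.165,0],
    [15,0,0,0,0],
    [15,0,0,0,0],
  ],
)

```text
clock: 16.3
ee_pos: [0.5001, 0.3215, 0.1939]
tcp_rot: [-0.0, 0.069, 0.998, -0.001]
wrist_force: [0.3, -5.8, -3.8]
opening: 0.0289
gripper_force: 42.1
```

```bash
python3 - <<'E'
from h import *
import cv2
np.set_printoptions(precision=4,suppress=True)
T,M=wristT();print(M,get_obs()["wrist_force"]);np.save("w7.npy",T)
a=get_image("wrist");b=get_image("scene")
cv2.imwrite("pics/w7w.png",a[...,::-1]);cv2.imwrite("pics/w7s.png",b[...,::-1])
o=np.hstack([cv2.resize(a[100:380,200:480],(400,400)),cv2.resize(b[150:260,160:270],(400,400),interpolation=cv2.INTER_CUBIC)])
o=np.vstack([o,np.zeros((190,800,3),np.uint8)]);o[400:590,:280]=b[140:330,220:500]
cv2.imwrite("pics/w7.png",cv2.cvtColor(o,cv2.COLOR_RGB2BGR))
E
```

```text
[[-0.9904  0.1382 -0.0009  0.5001]
 [ 0.1382  0.9904 -0.0017  0.3215]
 [ 0.0006 -0.0018 -1.      0.1939]
 [ 0.      0.      0.      1.    ]] [ 0.3069 -5.8285 -3.8392]
```

View pics/w7.png

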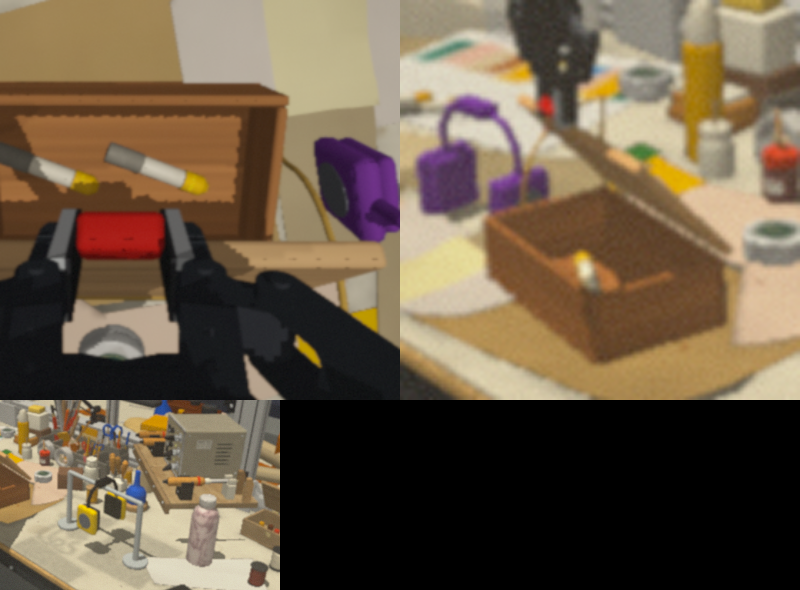

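The lid is up with the pull gripped at about wrist pixel (284,264), and the defenders are still hanging on the rail. I'll check the angle by casting the pull's ray onto the hinge arc.

```bash
python3 - <<'E'
from h import *
import cv2
T=np.load("w7.npy")
ex=np.array([.9905,-.1376,0]);ez=np.array([0,0,1.])
pull0=np.array([.4338,.3309,.076]);H=pull0+.175*ex-.006*ez
def arc(t,r,h):return H+ex*(-r*np.cos(t)+h*np.sin(t))+ez*(r*np.sin(t)+h*np.cos(t))
K=camera_params("wrist")["camera_matrix"]
def proj(p,T,K):
    c=np.linalg.inv(T)@[*p,1];return K[0,2]-K[0,0]*c[0]/c[2],K[1,2]+K[1,1]*c[1]/c[2]
S=camera_params("scene");ey=np.array([.1376,.9905,0])
for d in(40,45,50,55,60):
    t=np.radians(d);print(d,"pull w",proj(arc(t,.175,0.006),T,K),"edge right w",proj(arc(t,.145,.012)+.112*ey,T,K),"pull s",proj(arc(t,.175,.006),S["extrinsics"],S["camera_matrix"]),"near lid corner s",proj(arc(t,.145,.012)-.112*ey,S["extrinsics"],S["camera_matrix"]))
a=cv2.imread("pics/w7w.png");hsv=cv2.cvtColor(a,cv2.COLOR_BGR2HSV)
R=((hsv[...,0]<6)|(hsv[...,0]>174))&(hsv[...,1]>180)&(hsv[...,2]>90)
n,l,s,c=cv2.connectedComponentsWithStats(R.astype(np.uint8))
print([(c[i],s[i]) for i in range(1,n) if s[i,4]>20])
E
```

```text
40 pull w (np.float64(283.55291992840944), np.float64(217.6554459729486)) edge right w (np.float64(464.58606380166384), np.float64(251.06728199655012)) pull s (np.float64(196.4552890045387), np.float64(186.74307690089552)) near lid corner s (np.float64(221.33881320924922), np.float64(199.92782682230015))
45 pull w (np.float64(283.48226343110315), np.float64(244.05721119261372)) edge right w (np.float64(470.2704847015972), np.float64(271.5341218382588)) pull s (np.float64(199.19825726380606), np.float64(182.93839402622686)) near lid corner s (np.float64(223.8154342751524), np.float64(196.72351082866916))
50 pull w (np.float64(283.4107306929253), np.float64(273.768928002998)) edge right w (np.float64(475.1762525288427), np.float64(293.56838249560144)) pull s (np.float64(202.20107962483814), np.float64(179.36631606204116)) near lid corner s (np.float64(226.49270446639707), np.float64(193.72711059918728))
55 pull w (np.float64(283.340654946423), np.float64(306.20624894110495)) edge right w (np.float64(479.11020198625073), np.float64(316.712765373964)) pull s (np.float64(205.4344234344841), np.float64(176.05920102327843)) near lid corner s (np.float64(229.34526485642442), np.float64(190.96489145969358))
60 pull w (np.float64(283.2746954407419), np.float64(340.50114333894925)) edge right w (np.float64(481.90382404438265), np.float64(340.4060626794444)) pull s (np.float64(208.86670807822014), np.float64(173.0461375592923)) near lid corner s (np.float64(232.34617495845976), np.float64(188.46036712524534))
[(array([283.75926921, 263.27673294]), array([ 254,  248,   61,   34, 1861], dtype=int32))]
```

Both pull and lid edge put the angle at about 48.5–49.5°. A 1° nudge, then settle.

Request:
drive_tool(
  steps=[
    [15,-0.04,0,-0.035,0],
    [15,0,0,0,0],
    [15,0,0,0,0],
    [15,0,0,0,0],
    [15,0,0,0,0],
    [15,0,0,0,0],
    [15,0,0,0,0],
    [15,0,0,0,0],
  ],
)

```text
clock: 17.4
ee_pos: [0.5021, 0.3212, 0.1956]
tcp_rot: [-0.001, 0.069, 0.998, -0.001]
wrist_force: [0.4, -5.4, -5.7]
opening: 0.0287
gripper_force: 42.0
```

```bash
python3 - <<'E'
from bench import *
o=get_obs();print(o["ee_pos"],abs(o["dq"]).max(),o["gripper_force"],o["opening"])
print(sign_off())
E
```

```text
[0.50212078 0.3212451  0.1955635 ] 0.0020427592836824325 41.973838806152344 0.028741168321127494
the job is handed in; nothing more can be done
None
```

The ear defenders hang released on the rail and the gripper is holding the lid at about 50° by my estimate (pull and lid-edge sightings, not the pin against the bead); I handed the job in at about 17 s and it returned no verdict.

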